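Rack up the colour blocks in printing order

TASK

Get the four-colour bookplate ready for printing: move the four coloured linocut blocks from the pale plywood rack into the dark brown rack, one to a bay, lying flat and face up, from light to dark - yellow in the bay next to the brass label holder, then red, blue and black. The black block is put away in a pile between two uncut grey blocks: lift the small grey one off to get it out, and finish with the small grey block lying squarely on the large one again, the large one not shifted from its place. Leave the jar and the brayer where they are.

Things in the scene. Friction and masses are not known exactly. Their poses are not given: they have to be found in the camera images.
- yellow_block: Printing block inked yellow, carved with a sun: lino on a pale wooden mount, 62 (own x) x 42 (own y) x 20 mm high. Origin: centre of the underside; z up out of the inked face. Lies flat, face up, in a bay of the plywood rack, its x nearly along the rack's x. About 70 g. Take it by its ends from above, closing along its own x (62 mm).
- red_block: The same kind and size of block (62 x 42 x 20 mm), inked red, carved with a flower. Origin: centre of the underside. Lies flat in a bay of the plywood rack.
- blue_block: The same kind and size of block (62 x 42 x 20 mm), inked blue, carved with waves. Origin: centre of the underside. Lies flat in a bay of the plywood rack.
- black_block: The key block, same kind and size (62 x 42 x 20 mm), inked black. Origin: centre of the underside. It lies in the middle of a pile of three in one bay of the plywood rack: on blank_large, under blank_small; its two black ends stick out 8 mm beyond the small grey block along x.
- blank_large: Uncut grey block, 80 (own x) x 50 (own y) x 20 mm high, bottom of the pile, lying on the floor of its bay of the plywood rack; it stays there. Origin: centre of the underside. About 110 g. Its ends stick out about 9 mm beyond the black block along x.
- blank_small: Small uncut grey block, 46 (own x) x 38 (own y) x 20 mm high, on top of the pile. Origin: centre of the underside. About 50 g. Take it along its own x (46 mm) or y (38 mm).
- drying_rack: Pale plywood rack, fixed on the worktop, 104 (own x) x 272 (own y) x 28 mm high. Origin: centre of the underside. Four bays at own y = +96, +32, -32, -96 mm, x = 0; floor 8 mm above the origin; bay 58 mm wide (y) between dividers 14 mm above the floor, 96 mm long (x) between lips 4 mm high. Three bays hold a colour block each, one the pile, in any order; an emptied bay is free to use.
- press_rack: Dark brown rack, fixed, empty, with bays just like the plywood rack's: own y = +96, +32, -32, -96 mm, x = 0, floor 8 mm above the origin. Origin: centre of the underside of the four-bay part. A brass label holder with a white card lies on a ledge (30 mm high) beyond its +y end, y = +136 to +159 mm: the bay at +96 is for yellow, +32 red, -32 blue, -96 black.
- jar: Bystander: round amber jar with a pale lid, diameter 62, height 88 mm, standing to the right of the racks. Origin: centre of the underside.
- brayer: Bystander: small ink roller with a wooden handle, 76 x 175 x 32 mm, lying to the left of the racks. Origin: centre of its underside.
Not all that is in view belongs to the job. Leave any green look-alike of the blue_block alone.

How it is judged:
By the outcome, as a careful person would: the job done as asked, in the order asked, and still so for the second after the job is handed in, with the robot touching nothing.
It also fails if it takes over 109 s, if anything falls off the work surface, if the arm or the gripper's body presses on something with over 40 N, if the wrist force passes 120 N, or if a joint passes its speed limit or range.

ROBOT

A 7-joint arm with a two-finger parallel gripper is mounted at the origin on a cart in front of the work surface, level with it; the furniture and walls round the work are solid. World frame = base frame: x ahead of the robot, y to its left, z up, the work surface at z = 0. Lengths are in m, angles in degrees, forces in N, time in s.
With the tool pointing down it reaches from about 0.425 to 1.025 m from the base axis. Payload 3.6 kg.
Tool frame: the origin (TCP) lies midway between the tips of the shut fingers; the grasp point (between the pads) lies 19 mm behind it; z points along the fingers, y is the line along which they close (so a half turn about z gives the same grasp; the last joint's range is limited). The gripper opens to 85 mm and grips with 20 to 120 N. Pads are 22 mm wide; open, the fingers measure 114 mm over their backs; the gripper's body (76 mm by 85 mm) begins 54 mm behind the grasp point. The pads swing forward as they close: fully open they stand 13 mm farther back than shut.
Start: joints at [-70.101, 33.873, 2.773, 92.16, -1.908, 54.013, -1.931], TCP at [0.309, 0.656, 0.231] pointing down, gripper open.
Joint ranges: [-153.93, 153.93], [-27.13, 128.08], [-72.61, 78.16], [10.71, 143.7], [-87.88, 267.88], [4.46, 118.87], [-176.78, 176.78]. Speed limits (degrees/s): [147.25, 147.25, 180, 180, 180, 180, 180].

INTERFACE

Orientations are given as [roll, pitch, yaw] about the fixed x, y, z axes, in that order (R = Rz(yaw) Ry(pitch) Rx(roll)).
In Python, from plant import ctrl gives the robot as it stands. Calls block until the motion is done:
- ctrl.goto(position, orientation): joint-space move of the TCP to a pose.
- ctrl.movel(position, frame=None, velocity=0.15): straight line of the TCP; frame=None keeps the orientation; velocity is the mean speed in m/s.
- ctrl.set_joints(angles): joint-space move.
- ctrl.set_gripper(opening): finger opening in m; the grip force is fixed at half the most; returns when the fingers have stopped.
- ctrl.pause(seconds).
- ctrl.inverse_kinematics(position, orientation): joint angles nearest the present ones, or None.
- ctrl.grab_frame(name): name is "side" or "top" or "wrist"; returns the picture (480x640x3 uint8, red, green, blue); there is no depth.
- ctrl.get_calibration(name): a dict with "fx", "fy", "cx", "cy" (pixels), "R" (3x3) and "t" (3): a world point X has camera coordinates R X + t. Camera axes: x right, y down, z forward; pixel columns grow to the right and rows downward; lengths in m; the calibration is good to about 2 mm. A picture is of the moment at which its call begins: read the wrist's pose just before it. get_calibration takes no time and is no camera call; for the wrist camera it gives the pose at the moment of the call.
A pose or a line that the arm cannot do raises ctrl.PlanningError and nothing moves.
- ctrl.sign_off(): hands the job in; it is judged then, once.
Readings, each from a call of its own:
- ctrl.get_time_s(): time.
- ctrl.get_joints(): joint angles.
- ctrl.get_qvel(): joint speeds.
- ctrl.get_joint_efforts(): joint torques, N m.
- ctrl.get_position(): TCP position.
- ctrl.get_tool_rot(): TCP orientation.
- ctrl.get_contact_force(): force on the tool from outside, world axes, zero at the start.
- ctrl.get_wrist_torque(): the same for the moment, N m.
- ctrl.get_finger_gap(): finger opening in m.
- ctrl.get_gripper_force(): force on a finger pad.
Only numpy, scipy, OpenCV 4.12 (cv2) and the standard library are available. Lean on these libraries where they do the work, as an engineer would, in place of code of your own. Each camera call takes 0.05 s, during which the arm holds its last target. There are 200 camera calls.

## Working session

There is one attempt and no reset: what is moved stays moved. The work goes in short steps, each a Python script; the robot and the scene stay as the last script left them, time stands still between calls to the robot, and variables do not carry over. Pictures are saved under pics/ and viewed, at most 14 in all, crops included, and the job is handed in when it is done.

```bash
ls; mkdir -p pics
python3 - <<'E'
from plant import ctrl
import cv2
for n in ("top","side"):
    cv2.imwrite(f"pics/{n}0.png",ctrl.grab_frame(n)[:,:,::-1])
    c=ctrl.get_calibration(n); print(n,c)
print(ctrl.get_time_s())
E
```

```text
pics
top {'fx': 434.5002847877083, 'fy': 434.5002847877083, 'cx': 320.249073496673, 'cy': 237.44015270329515, 'R': array([[ 1.57405949e-01, -9.87533729e-01, -7.08614020e-04],
       [-9.66075571e-01, -1.53836817e-01, -2.07442101e-01],
       [ 2.04747060e-01,  3.33371954e-02, -9.78247041e-01]]), 't': array([-0.24881653,  0.49187742,  0.90039367])}
side {'fx': 446.8215673549791, 'fy': 446.8215673549791, 'cx': 319.4096248896884, 'cy': 240.59134249019127, 'R': array([[ 0.99507876,  0.09609856,  0.02415227],
       [ 0.06958228, -0.50416569, -0.8607992 ],
       [-0.07054482,  0.85824357, -0.50837133]]), 't': array([-0.49819315, -0.05082932,  1.17916861])}
0.1
```

View pics/top0.png

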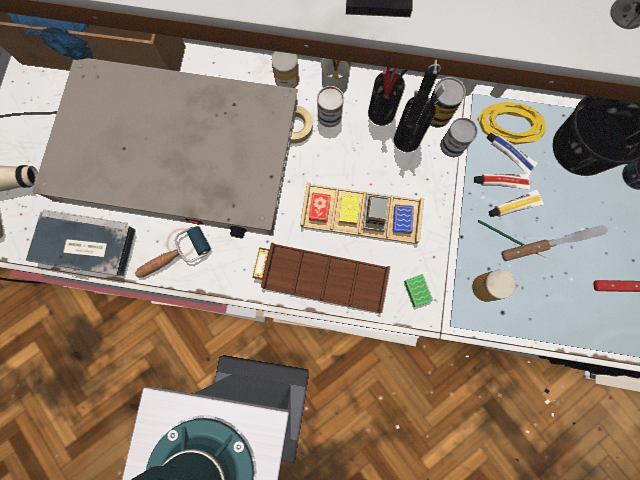

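View pics/side0.png

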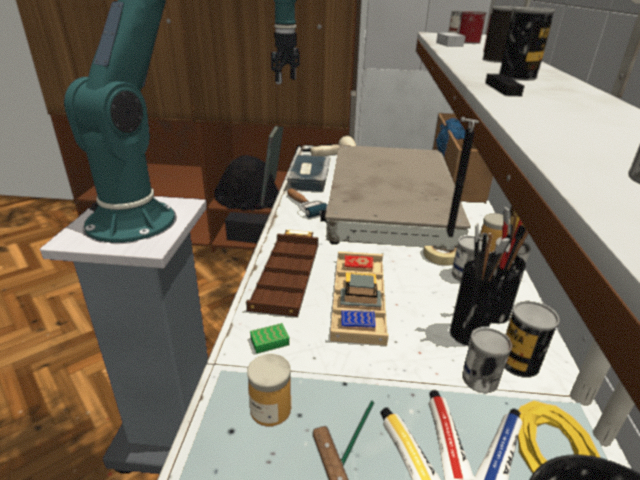

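The top view shows the plywood rack at cols 303–423, rows 184–243 (red, yellow, pile, blue from left). The brown rack is at cols 262–390, rows 245–312, with its brass label at the left end (260,263). A green decoy sits at (418,291), the jar at (494,285) and the brayer at (175,250). In the side view a shelf overhangs the back edge. Next I'll make rough estimates and take a wrist look over each rack.

```bash
cat > h.py <<'E'
from plant import ctrl
import numpy as np, cv2
def ray(c,p,z):
    """pixel(s) -> world points on plane z"""
    p=np.atleast_2d(np.asarray(p,float))
    d=np.c_[(p[:,0]-c["cx"])/c["fx"],(p[:,1]-c["cy"])/c["fy"],np.ones(len(p))]@c["R"]
    o=-c["R"].T@c["t"]
    return o+d*((z-o[2])/d[:,2])[:,None]
def P(c): return np.array([[c["fx"],0,c["cx"]],[0,c["fy"],c["cy"]],[0,0,1]])@np.c_[c["R"],c["t"]]
def tri(c1,p1,c2,p2):
    X=cv2.triangulatePoints(P(c1),P(c2),np.float64(p1).reshape(2,1),np.float64(p2).reshape(2,1)); return (X[:3]/X[3]).ravel()
def shot(n,f):
    c=ctrl.get_calibration(n); im=ctrl.grab_frame(n)
    cv2.imwrite(f"pics/{f}.png",im[:,:,::-1]); np.save(f"pics/{f}.npy",c,allow_pickle=True); return c,im
def load(f): return np.load(f"pics/{f}.npy",allow_pickle=True).item(),cv2.imread(f"pics/{f}.png")[:,:,::-1]
E
python3 - <<'E'
from h import *
c=ctrl.get_calibration("top")
np.set_printoptions(precision=3,suppress=True)
print("ply corners TL TR BR BL",ray(c,[[308,184],[425,198],[420,243],[302,227]],.028)[:,:2])
print("press",ray(c,[[272,245],[390,267],[383,312],[262,289]],.028)[:,:2])
print("brass",ray(c,[[260,263]],.03)[:,:2])
c=ctrl.get_calibration("wrist"); print(c, ctrl.get_tool_rot())
E
```

```text
ply corners TL TR BR BL [[ 0.65  -0.12 ]
 [ 0.659 -0.39 ]
 [ 0.552 -0.39 ]
 [ 0.547 -0.123]]
press [[ 0.496 -0.064]
 [ 0.488 -0.331]
 [ 0.388 -0.328]
 [ 0.396 -0.06 ]]
brass [[ 0.451 -0.045]]
{'fx': 407.66409049607694, 'fy': 407.66409049607694, 'cx': 321.3902782613064, 'cy': 240.43507516401897, 'R': array([[ 0.427,  0.904, -0.001],
       [ 0.863, -0.407,  0.298],
       [ 0.269, -0.129, -0.954]]), 't': array([-0.722, -0.038,  0.38 ])} [-179.883    0.008  154.751]
```

Run:
```python
from h import *
for yaw in (180,0,90,-90):
    for p in ((.54,-.2,.3),(.67,-.25,.3),(.44,-.1,.1),(.44,-.29,.1),(.6,-.15,.1),(.6,-.35,.1)):
        q=ctrl.inverse_kinematics(p,[180,0,yaw]); print(yaw,p,None if q is None else np.round(q))
ctrl.goto([.54,-.2,.3],[180,0,180]); shot("wrist","wA")
ctrl.goto([.66,-.25,.3],[180,0,180]); shot("wrist","wB")
print(ctrl.get_time_s())
```

```text
180 (0.54, -0.2, 0.3) [ -4.  20.  26. 109. -11.  54. 117.]
180 (0.67, -0.25, 0.3) [  3.  31.  22.  90. -13.  61. 118.]
180 (0.44, -0.1, 0.1) [  8.  28.  -2. 132.   2.  20.  95.]
180 (0.44, -0.29, 0.1) [ 29.  31.  -1. 123.   1.  26. 118.]
180 (0.6, -0.15, 0.1) [ 11.  36.  -2. 111.   2.  33.  98.]
180 (0.6, -0.35, 0.1) [ 26.  40.   1. 101.  -1.  39. 117.]
0 (0.54, -0.2, 0.3) [-30.  36.  73. 109. -39.  64. -32.]
0 (0.67, -0.25, 0.3) [-15.  39.  54.  91. -34.  67. -43.]
0 (0.44, -0.1, 0.1) [-12.  30.  26. 133. -35.  23. -47.]
0 (0.44, -0.29, 0.1) [ 11.  34.  25. 124. -30.  28. -32.]
0 (0.6, -0.15, 0.1) [-15.  42.  38. 113. -40.  39. -42.]
0 (0.6, -0.35, 0.1) [  4.  46.  36. 102. -37.  45. -31.]
90 (0.54, -0.2, 0.3) [-16.  23.  44. 109. -20.  55.  37.]
90 (0.67, -0.25, 0.3) [ -7.  34.  39.  91. -23.  63.  38.]
90 (0.44, -0.1, 0.1) [ -2.  28.  12. 133. -17.  20.  24.]
90 (0.44, -0.29, 0.1) [ 16.  33.  17. 124. -21.  27.  49.]
90 (0.6, -0.15, 0.1) [ -3.  37.  18. 112. -20.  34.  28.]
90 (0.6, -0.35, 0.1) [ 13.  42.  21. 102. -22.  40.  46.]
-90 (0.54, -0.2, 0.3) [ -29.   33.   68.  109.  -35.   62. -126.]
-90 (0.67, -0.25, 0.3) [ -20.   46.   68.   91.  -44.   73. -124.]
-90 (0.44, -0.1, 0.1) [ 24.  29. -22. 132.  27.  23. 159.]
-90 (0.44, -0.29, 0.1) [ 54.  35. -35. 122.  37.  34. 172.]
-90 (0.6, -0.15, 0.1) [ 26.  38. -24. 111.  24.  37. 167.]
-90 (0.6, -0.35, 0.1) [-10.  62.  68. 103. -64.  64. -99.]
3.9
```

View pics/wA.png

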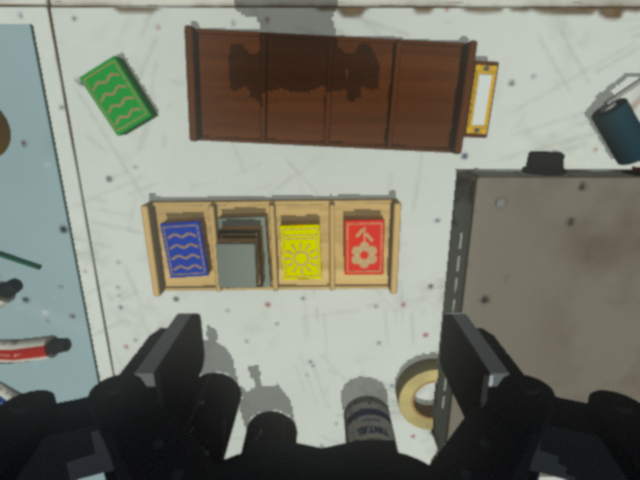

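View pics/wB.png

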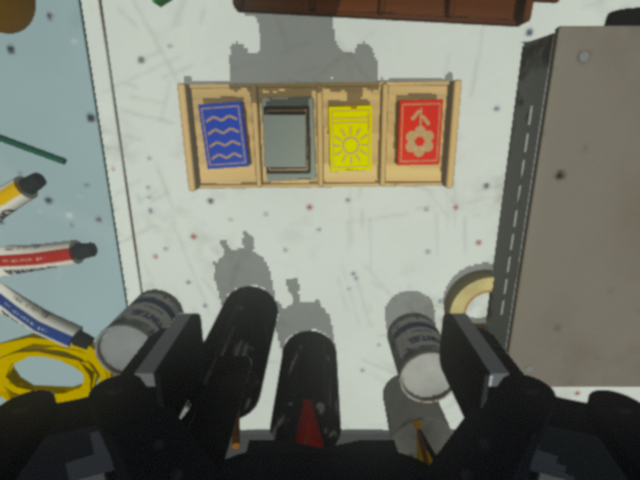

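The wrist views are clear. In wA the brown rack spans cols 187–476, rows 27–152, with the brass label at its right end (481,98). The plywood rack spans cols 143–400, rows 195–295, holding blue (187,248), the pile (240,252), yellow (301,251) and red (363,247). In wB the same blocks are at (225,134), (287,138), (350,138) and (418,132).

```bash
cat > meas.py <<'E'
from h import *
HS={"yellow":((24,150,120),(34,255,255)),"red":((174,150,90),(179,255,255)),"blue":((110,130,60),(130,255,255))}
def rect(im,k,roi):
    hsv=cv2.cvtColor(np.ascontiguousarray(im),cv2.COLOR_RGB2HSV)
    m=cv2.inRange(hsv,*HS[k]) 
    if k=="red": m|=cv2.inRange(hsv,(0,150,90),(6,255,255))
    return big(m,roi)
def big(m,roi):
    x0,y0,x1,y1=roi; z=np.zeros_like(m); z[y0:y1,x0:x1]=m[y0:y1,x0:x1]
    z=cv2.morphologyEx(z,cv2.MORPH_CLOSE,np.ones((7,7)))
    cs,_=cv2.findContours(z,cv2.RETR_EXTERNAL,cv2.CHAIN_APPROX_NONE)
    c=max(cs,key=cv2.contourArea); return cv2.minAreaRect(c),c[:,0]
def rect_world(c,cnt,z):
    W=ray(c,cnt,z)[:,:2]; (x,y),(w,h),a=cv2.minAreaRect((W*1000).astype(np.float32))
    if w<h: w,h,a=h,w,a-90
    a=(a+90)%180-90
    return np.round([x,y,w,h,a],1)
E
python3 - <<'E'
from meas import *
np.set_printoptions(precision=4,suppress=True)
cA,A=load("wA"); cB,B=load("wB")
cT,T=ctrl.get_calibration("top"),cv2.imread("pics/top0.png")[:,:,::-1]
rA=(140,190,405,300); rB=(180,75,465,190)
for k in HS:
    a,ca=rect(A,k,rA); b,cb=rect(B,k,rB)
    print(k,a,b,tri(cA,a[0],cB,b[0]))
    for z in(.028,): print(rect_world(cA,ca,z),rect_world(cB,cb,z))
hsv=lambda I:cv2.cvtColor(np.ascontiguousarray(I),cv2.COLOR_RGB2HSV)
# brown rack
a,ca=big(cv2.inRange(hsv(A),(0,80,20),(12,255,150)),(170,10,500,170))
t,ct=big(cv2.inRange(hsv(T),(0,80,20),(12,255,150)),(255,235,400,318))
print("press",a,t,tri(cA,a[0],cT,t[0])); print(rect_world(cA,ca,.022),rect_world(cT,ct,.022))
for n,r in(("A",a),("T",t)): print(n,cv2.boxPoints(r))
# plywood
lo,hi=(12,50,120),(22,200,255)
a,ca=big(cv2.inRange(hsv(A),lo,hi),rA); b,cb=big(cv2.inRange(hsv(B),lo,hi),rB)
print("ply",a,b,tri(cA,a[0],cB,b[0])); print(rect_world(cA,ca,.022),rect_world(cB,cb,.022))
g,cg=big(cv2.inRange(hsv(B),(75,0,90),(115,70,200)),(268,85,306,182)); print("grey",g)
for z in (.028,.048,.068): print(z,rect_world(cB,cg,z))
E1=np.vstack([cv2.resize(A[185:305,140:405],None,fx=3,fy=2.4),cv2.resize(B[70:195,180:465],(795,300))])
cv2.imwrite("pics/crop1.png",E1[:,:,::-1])
E
```

```text
yellow ((300.5144348144531, 251.31753540039062), (55.07949447631836, 39.958740234375), 87.39744567871094) ((349.5, 137.5), (65.0, 43.0), 90.0) [ 0.6058 -0.2229  0.0259]
[ 605.9 -222.4   62.5   42.6    2.2] [ 606.4 -223.1   62.6   42.1    2.1]
red ((364.0, 246.0), (54.0, 38.0), 90.0) ((419.11260986328125, 131.12042236328125), (42.67630386352539, 65.13050079345703), 1.9091522693634033) [ 0.5997 -0.1545  0.0262]
[ 599.8 -154.7   61.4   40.4    1. ] [ 600.4 -155.3   60.9   41.4    1.2]
blue ((184.83758544921875, 248.44126892089844), (55.98573303222656, 36.96686553955078), 80.13418579101562) ((224.07693481445312, 134.6154022216797), (64.00192260742188, 40.93146514892578), 82.87498474121094) [ 0.6029 -0.3473  0.0254]
[ 602.4 -346.    58.9   39.3    4.6] [ 603.3 -345.8   59.8   39.4    5.2]
press ((338.0854187011719, 90.71577453613281), (310.4686279296875, 111.63312530517578), 3.023376226425171) ((320.6922912597656, 276.5384826660156), (132.18226623535156, 47.067867279052734), 11.309932708740234) [ 0.4431 -0.1832  0.0257]
[ 444.6 -183.   292.6  101.4   87.3] [ 444.6 -180.4  293.8  104.1   87.6]
A [[180.1232 138.2671]
 [186.0111  26.7893]
 [496.0476  43.1645]
 [490.1597 154.6422]]
T [[251.2692 286.6539]
 [260.5    240.5   ]
 [390.1154 266.4231]
 [380.8846 312.5769]]
ply ((270.8409118652344, 246.8958740234375), (94.3004379272461, 259.0329895019531), 89.51649475097656) ((320.7932434082031, 134.53286743164062), (106.94985961914062, 281.2101745605469), 89.5523910522461) [ 0.6023 -0.2531  0.0241]
[ 604.2 -253.3  274.1  107.8  -89.4] [ 605.5 -252.6  274.   103.5  -89.4]Traceback (most recent call last):
  File "<stdin>", line 20, in <module>
  File "meas.py", line 12, in big
    c=max(cs,key=cv2.contourArea); return cv2.minAreaRect(c),c[:,0]
ValueError: max() iterable argument is empty
```

Run:
```python
from meas import *
np.set_printoptions(precision=4,suppress=True)
cA,A=load("wA"); cB,B=load("wB")
hsv=lambda I:cv2.cvtColor(np.ascontiguousarray(I),cv2.COLOR_RGB2HSV)
print(hsv(B)[125:150:10,275:305:10].reshape(-1,3), hsv(B)[96:110,285].tolist())
for n,c,I,(x,y) in(("A",cA,A,(238,262)),("B",cB,B,(287,140))):
    h=hsv(I); v=h[y,x].astype(int); m=cv2.inRange(I:=np.ascontiguousarray(I),*[tuple(int(q) for q in I[y,x].astype(int)+d) for d in(-14,14)])
    m=cv2.morphologyEx(m,cv2.MORPH_OPEN,np.ones((5,5)))
    _,l=cv2.connectedComponents(m); m=(l==l[y,x]).astype(np.uint8)*255
    g,cg=big(m,(x-40,y-60,x+40,y+60)); print(n,g)
    for z in(.048,.068): print(z,rect_world(c,cg,z))
    globals()["g"+n]=g
print(tri(cA,gA[0],cB,gB[0]))
E1=np.vstack([cv2.resize(A[185:305,140:405],None,fx=3,fy=2.4),cv2.resize(B[70:195,180:465],(795,300))])
cv2.imwrite("pics/crop1.png",E1[:,:,::-1])
```

```text
[[ 55  22 125]
 [ 55  22 126]
 [ 48  26 128]
 [ 55  22 125]
 [ 52  22 128]
 [ 55  23 131]
 [ 52  22 128]
 [ 53  24 130]
 [ 52  21 132]] [[21, 81, 110], [30, 42, 103], [45, 29, 104], [51, 28, 92], [45, 25, 81], [49, 25, 81], [45, 26, 78], [45, 26, 78], [50, 20, 75], [43, 26, 69], [34, 32, 56], [26, 38, 47], [23, 61, 50], [20, 78, 65]]
A ((235.888671875, 265.550537109375), (42.774017333984375, 37.23427963256836), 87.39744567871094)
0.048 [ 614.8 -288.4   46.4   38.5    0. ]
0.068 [ 607.1 -284.    44.    36.5    0. ]
B ((284.0, 141.0), (50.0, 42.0), 90.0)
0.048 [ 608.1 -285.9   45.8   38.7   -0. ]
0.068 [ 606.9 -284.1   43.4   36.8   -0. ]
[ 0.6066 -0.2843  0.0672]
```

View pics/crop1.png

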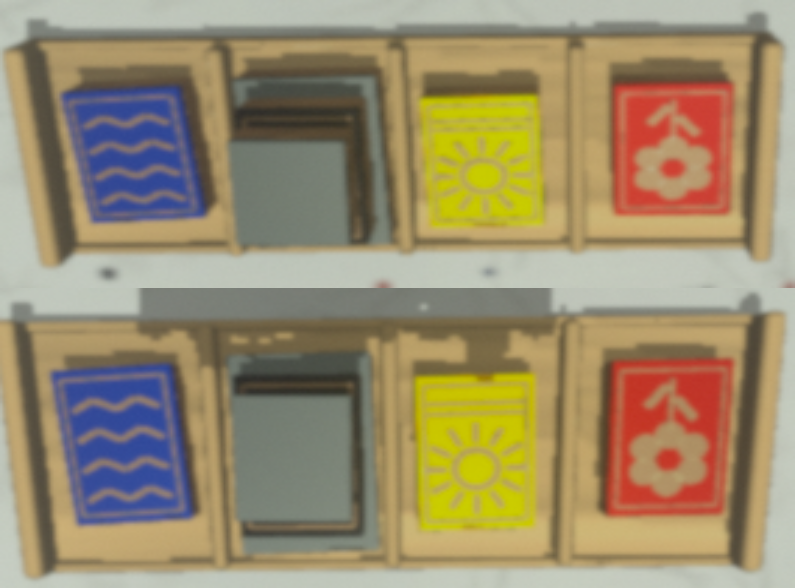

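The crop confirms the geometry. Measured values:

| Item | Centre (m) | Top height (m) |
|---|---|---|
| Small grey block | (.607, -.284) | .067 |
| Colour blocks | – | about .026 |
| Plywood rack | (.604, -.253) | – |
| Brown rack origin | (.444, -.194), yaw -2.7° | – |

All of these agree with the sizes given. Yellow goes first.

```bash
cat >> h.py <<'E'
YP=-2.7
def bay(y):
    a=np.radians(YP); return np.array([.444-y*np.sin(a), -.194+y*np.cos(a)])
def pick(xy,yaw,z,op,up=.13):
    ctrl.goto([*xy,up],[180,0,90+yaw]); ctrl.set_gripper(op)
    ctrl.movel([*xy,z],velocity=.12); f=ctrl.get_contact_force()
    ctrl.set_gripper(0.0); g=ctrl.get_finger_gap()
    ctrl.movel([*xy,up],velocity=.15)
    print("pick f",np.round(f,1),"gap",round(g,4),"after",round(ctrl.get_finger_gap(),4),"grip",np.round(ctrl.get_gripper_force(),1))
def place(xy,yaw,z,op,up=.13):
    ctrl.goto([*xy,up],[180,0,90+yaw])
    ctrl.movel([*xy,z+.012],velocity=.15); f0=ctrl.get_contact_force(); ctrl.movel([*xy,z],velocity=.04); f=ctrl.get_contact_force()
    ctrl.set_gripper(op); ctrl.movel([*xy,up],velocity=.15)
    print("place f",np.round(f0,1),np.round(f,1),"t",ctrl.get_time_s())
E
python3 - <<'E'
from h import *
pick((.606,-.2228),2.1,.007,.076)
place(bay(.096),YP,.0075,.076)
shot("wrist","y1")
E
```

```text
pick f [ 0.8  0.2 -0. ] gap 0.0603 after 0.0606 grip 65.8
place f [ 0.7  0.2 -0.2] [0.5 1.  6.4] t 11.0583
```

View pics/y1.png

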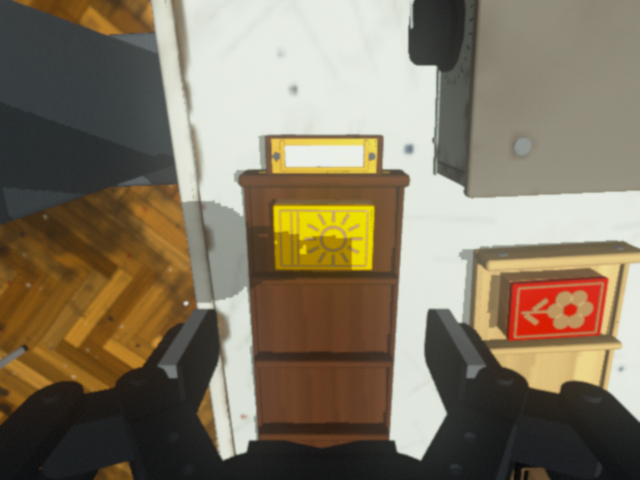

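Yellow lies flat and centred in the bay next to the label, at (324,238), with the bay spanning rows 186–275. Red and blue follow, then a look at the pile.

Run:
```python
from h import *
pick((.600,-.155),1.1,.007,.076)
place(bay(.032),YP,.0075,.076)
pick((.603,-.3462),4.9,.007,.076)
place(bay(-.032),YP,.0075,.076)
# small grey -> emptied red bay
pick((.6068,-.2843),1.,.047,.066)
place((.604,-.157),0.6,.0075,.066)
ctrl.goto([.607,-.324,.2],[180,0,90]); shot("wrist","p1")
print(ctrl.get_time_s())
```

```text
pick f [-0.4 -0.1 -0.7] gap 0.0603 after 0.0606 grip 65.5
place f [ 0.3  0.1 -0.7] [-0.5  0.4  9.3] t 17.7
pick f [0.1 0.6 0.8] gap 0.0601 after 0.0607 grip 66.3
place f [-0.1  0.  -1.3] [-0.2  1.8  9.1] t 24.7083
pick f [ 0.1 -0.3  0.1] gap 0.0445 after 0.0449 grip 61.9
place f [-0.  -0.6  1. ] [-0.3  0.5  4.8] t 30.7833
31.5833
```

View pics/p1.png

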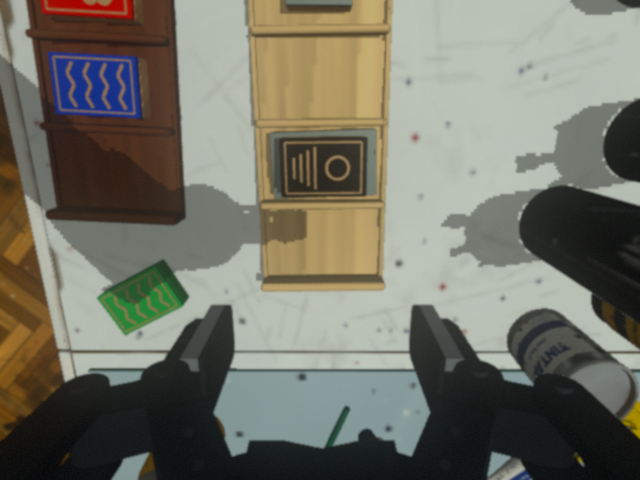

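The pile now shows the black block's face at cols 280–367, rows 139–197, with the large grey block around it (cols 268–378, rows 128–200). Blue is in its bay at (95,85).

Run:
```python
from meas import *
c,I=load("p1"); I=np.ascontiguousarray(I)
h=cv2.cvtColor(I,cv2.COLOR_RGB2HSV)
m=cv2.inRange(h,(0,0,0),(179,255,75)); b,cb=big(m,(272,132,374,199)); print("black",b,rect_world(c,cb,.048))
# large: grey pixels plus the dark block; plywood is saturated
m=cv2.inRange(h,(35,0,60),(125,90,190)); 
m2=cv2.bitwise_or(m,cv2.inRange(h,(0,0,0),(179,255,75)))
b,cb=big(m2,(262,122,384,203)); print("large",b,rect_world(c,cb,.028))
s,cs=big(m,(270,0,372,8)); print("small right/left edge x",ray(c,[[cs[:,0].min(),4],[cs[:,0].max(),4]],.028)[:,0])
o=I.copy(); cv2.polylines(o,[cb.reshape(-1,1,2)],True,(255,0,0),1)
cv2.imwrite("pics/crop2.png",cv2.resize(o[110:220,250:400],None,fx=4,fy=4)[:,:,::-1])
```

```text
black ((320.5, 166.5), (59.0, 91.0), 90.0) [ 6.049e+02 -2.830e+02  6.520e+01  4.160e+01  1.000e-01]
large ((323.6396179199219, 163.62925720214844), (65.72064208984375, 105.22988891601562), 87.79740142822266) [ 607.3 -283.3   78.3   49.3    2.2]
small right/left edge x [0.58159269 0.62589771]
```

View pics/crop2.png

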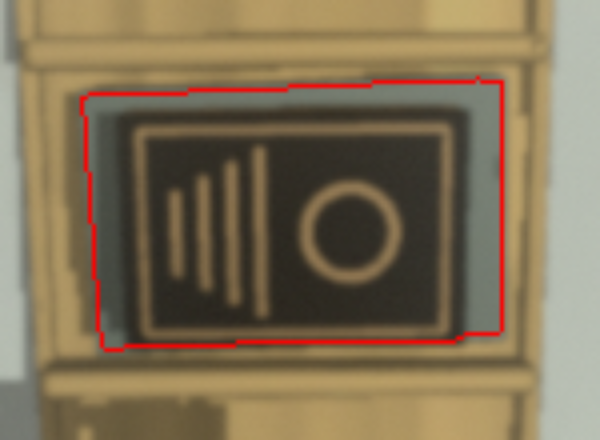

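Run:
```python
from meas import *
pick((.607,-.283),1.2,.027,.076)
place(bay(-.096),YP,.0075,.076)
ctrl.goto([.607,-.324,.2],[180,0,90]); c,I=shot("wrist","p2")
h=cv2.cvtColor(np.ascontiguousarray(I),cv2.COLOR_RGB2HSV)
m=cv2.inRange(h,(35,0,60),(125,90,190)); b,cb=big(m,(262,122,384,203)); print("large",b,rect_world(c,cb,.028),ctrl.get_time_s())
```

```text
pick f [-0.1 -0.1  0.3] gap 0.0607 after 0.0605 grip 66.1
place f [ 0.8 -0.4 -0.7] [-0.6  0.5  7.5] t 37.6917
large ((326.7196350097656, 159.9912109375), (65.02799987792969, 105.19586944580078), 87.70938873291016) [ 607.  -283.    78.1   48.7    2.2] 38.5083
```

View pics/p2.png

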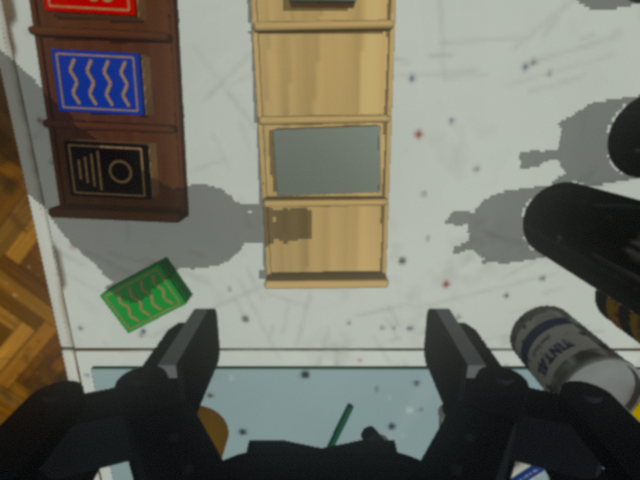

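The black block sits in the last bay (108,168). The large grey block has not moved: (607, -283) mm at 2.2°. I'll look at the small grey block, then put it back.

Run:
```python
from meas import *
ctrl.goto([.605,-.2,.2],[180,0,90]); c,I=shot("wrist","s1")
h=cv2.cvtColor(np.ascontiguousarray(I),cv2.COLOR_RGB2HSV)
u=(P(c)@[.604,-.157,.028,1]); u=(u[:2]/u[2]).astype(int); print(u)
m=cv2.inRange(h,(35,0,90),(125,60,190)); b,cb=big(m,(u[0]-55,u[1]-50,u[0]+55,u[1]+50)); r=rect_world(c,cb,.028); print(b,r)
assert abs(r[0]-604)<4 and abs(r[1]+157)<6 and abs(r[2]-46)<4 and abs(r[3]-38)<4
pick((r[0]/1000,r[1]/1000),r[4],.007,.062)
place((.607,-.2832),2.2,.0275,.062)
ctrl.goto([.58,-.29,.28],[180,0,90]); shot("wrist","f1")
print(ctrl.get_time_s())
```

```text
[323 158]
((323.4999694824219, 156.99998474121094), (58.99999237060547, 47.99999237060547), -0.0) [ 603.8 -156.1   44.6   35.8   -0. ]
pick f [-0.2 -0.3 -0.7] gap 0.0445 after 0.0446 grip 62.4
place f [-0.2  0.2  0.1] [0.2 0.5 4. ] t 45.1917
45.9
```

View pics/f1.png

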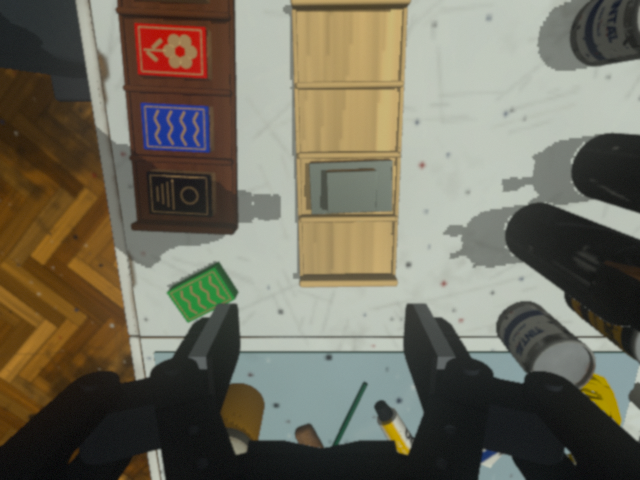

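Red (172,51), blue (177,127) and black (181,194) lie in order. The small grey block (349,186) lies centred on the large one. One last top view before handing in.

Run:
```python
from h import *
ctrl.goto([.6,-.05,.35],[180,0,90])
c,I=shot("top","end"); cv2.imwrite("pics/end_c.png",cv2.resize(I[170:320,130:430],(800,400),interpolation=cv2.INTER_CUBIC)[:,:,::-1])
```

```text
(no output)
```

View pics/end_c.png

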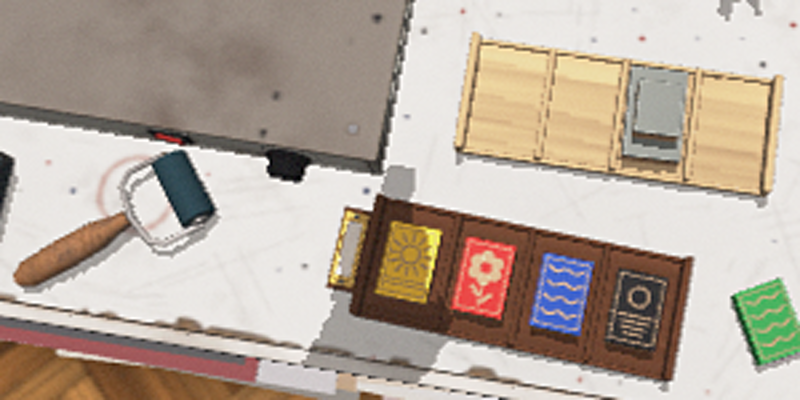

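Yellow (410,262), red (483,277), blue (562,292) and black (638,308) sit one to a bay in order from the brass label. The small grey block lies squarely on the large one at (657,110).

```bash
python3 -c "
from plant import ctrl
print(ctrl.sign_off(),ctrl.get_time_s())"
```

```text
the job is handed in; nothing more can be done
the job is handed in; nothing more can be done
```

The job is handed in: yellow, red, blue and black lie flat and face up in that order from the brass label, the small grey block is back squarely on the unshifted large one, and the jar and brayer were not touched.

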